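Dispense one biscuit and slide it to the serving spot

ROBOT

A 6-joint arm with a two-finger parallel gripper is mounted at the origin on the work surface. World frame = base frame: x ahead of the robot, y to its left, z up, the work surface at z = 0. Lengths are in m, angles in rad, forces in N, time in s.
With the tool pointing down it reaches from about 0.35 to 0.975 m from the base axis. Payload 4.9 kg.
Tool frame: the origin (TCP) lies at the very end of the fingers, on their centre line; the grasp point (between the pads) lies 19 mm behind it; z points along the fingers, y is the direction in which the jaws open and shut (so a half turn about z gives the same grasp; the last joint's range is limited). The gripper opens to 85 mm and grips with 20 to 120 N. Pads are 22 mm wide; open, the fingers measure 114 mm over their backs; the gripper's body (76 mm by 85 mm) begins 54 mm behind the grasp point. The pads swing forward as they close: fully open they stand 13 mm farther back than shut.
Start: joints at [-1.452, 0.053, 1.613, -0, 1.476, -0.119], TCP at [0.147, -0.607, 0.231] pointing down, gripper open.
Joint ranges: [-3.01, 3.01], [-1.01, 2.22], [0.06, 2.58], [-1.02, 4.17], [0.09, 2.62], [-3.14, 3.14]. Speed limits (rad/s): [2.57, 2.57, 3.14, 3.14, 3.14, 3.14].

INTERFACE

Orientations are given as a unit quaternion [w, x, y, z].
In Python, from plant import state, grab_frame, camera_model, job_done, search_frame, masks_of, place_of gives the robot as it stands.
- The arm moves only by the tool drive_tool, never from a script. Its argument "series" is a list of rows, each a list of 2 entries, a list of its own where there are three numbers: the shift along the world's x, y, z in m, then the turn, a rotation vector about the world's x, y, z in degrees. A call has 1 to 8 rows; each row is the pose to reach, as a shift and turn from the pose commanded when the call began; what a row does not reach only later rows make up. A row lasts 1/10 s, in which the tool goes at most 50 mm and 8.59 degrees, less where a joint would pass 70% of its speed; a pose out of reach is approached as far as the arm can. A call with a gripper value outside its range is refused whole. "fingers" is the closure, from -1 (fully open) to 1 (shut), so that 0 is half open, set as the call begins (left out, the last holds). The fingers move at their own pace and stop on an object; the grip force is fixed at half the most. Time passes only in rows, so rows that repeat a pose let the fingers close. It gives the time, the measured TCP pose, the force and the opening at its end, in the units of the state.
- state(): the state, without advancing time (a new reading comes with each control period).
- grab_frame(name): name is "scene" or "top" or "wrist"; returns the picture (400x640x3 uint8, red, green, blue); there is no depth.
- camera_model(name): a dict with "fovy" (degrees; the focal length in pixels is half the picture's height over the tangent of half this angle, whatever the lens; pixels are square), "cx", "cy" (the principal point, pixels), "rvec" (rotation vector, rad) and "tvec" (3), from world to camera coordinates, as OpenCV has them. Camera axes: x right, y down, z forward; pixel columns grow to the right and rows downward; lengths in m; the calibration is good to about 2 mm. The wrist camera is an equidistant fisheye: a pixel r from the principal point sees the ray r / f radians off the axis. A picture is of the moment at which its call begins: read the wrist's pose just before it. camera_model takes no time and is no camera call; for the wrist camera it gives the pose at the moment of the call.
- job_done(): hands the job in, once; it reports no verdict.
Trained networks look in the newest picture that a camera, given by its name, has taken for a name from the list of things; names that differ only in an ending like _2 or _b are one class to them, and where a whole thing is asked for, a point or a joint stands for the part that bears it (a point fixed in the world has none). Each returns a list of dicts, best first, with "confidence" (0 to 1); they miss things now and then, are a little off and sometimes report something else, mostly with a low value. They report only what shows in the picture. A call takes as long as a camera call.
- search_frame(camera, name): "location" ([x, y, z] in m, in world coordinates, good to about 4 mm: the middle of the surface that is visible of it).
- masks_of(camera, name): "pixels" (400x640 bool, what is visible of it).
- place_of(camera, name): "location" ([x, y, z] in m, in world coordinates, good to about 4 mm: a listed point, or the origin of a listed thing).
The state is a dict: "time": time; "joint_pos": joint angles; "joint_vel": joint speeds; "joint_efforts": joint torques, N m; "tool_pos": TCP position; "tool_rot": TCP orientation; "contact_force": force on the tool from outside, world axes, zero at the start; "ft_torque": the same for the moment, N m; "gripper_width": opening from 0.0 (shut) to 1.0 (fully open).
Only numpy, scipy, OpenCV 4.12 (cv2) and the standard library are available. Lean on these libraries where they do the work, as an engineer would, in place of code of your own. Each camera call takes 0.05 s, during which the arm holds its last target.

TASK

Press the orange plunger of the biscuit dispenser all the way down once, so that a single biscuit is pushed out of the slot at the front, and let the plunger come back up. Then nudge that biscuit along the table until it lies wholly on the round blue paper disc. Do not pick the biscuit up, leave the other biscuits in the dispenser, and leave the dessert plate, the milk carton and the jar where they are.

Things in the scene. Friction and masses are not known exactly. Their poses are not given: they have to be found in the camera images.
- dispenser: White and orange biscuit dispenser fixed to the table: 160 mm long (x), 60 wide (y), 54 high without plunger. Origin: on the table, on the axis of the open-topped biscuit stack in its front part. Its -x points out of the front slot (17 mm high), towards the robot at yaw 0; yaw varies 0.3 rad either way. Front wall's outer face at x = -30 mm, rear face at +130. Each full press ejects one biscuit.
- landing (a point): Point on the table, fixed to the dispenser, 97 mm in front of its origin along its -x: about where the centre of the ejected biscuit comes to rest (10 to 20 mm farther out if pressed fast), its near edge then some 44 mm clear of the front wall.
- plunger (a joint): Plunger travel, m: 0 = up, 0.030 = fully down at its stop. Pushed straight down; spring 2.4 N at the top to 6.5 N at the bottom plus 2 to 5 N of drag: about 12 N takes it to the stop. It drives a blade that slides the lowest biscuit out, 3.3 times as far as it goes down (under 0.026 m is too little). On release it rises by itself in about a second and the next biscuit drops into place.
- plunger_top (a point): Centre of the flat top of the plunger's orange round pad (46 mm diameter, 12 mm thick, on a steel stem), 82 mm behind the dispenser's origin along its +x; 98 mm above the table when up, 68 mm when down. The point moves with the pad.
- biscuit1: The lowest biscuit in the dispenser, the one that comes out: round, flat, rigid, golden brown with a dark chocolate disc on its top, 46 mm diameter, 14 mm thick, about 22 g. Origin: centre of its underside. It stands on the table itself and slides on it.
- biscuit2: The second biscuit, same make, on top of the first (its underside 14 mm above the table at the start). Origin: centre of its underside.
- biscuit3: The third and topmost biscuit, same make, on top of the second. Origin: centre of its underside.
- disc: Flat round disc of blue paper with a white line near its rim, 110 mm diameter, about 1 mm thick, fixed to the table; it gives no step to slide over. Origin: its centre. It lies to the left or to the right of the dispenser's outlet, the dessert plate on the other side.
- plate: Bystander: white round plate, 110 mm diameter, with a brown mousse block on it, 47 mm high in all, loose. Origin: centre of its underside.
- carton: Bystander: white, blue and green milk carton, 68 x 68 mm, 182 mm high with its blue cap, loose, upright. Origin: centre of its underside.
- jar: Bystander: round jar with a green lid, 56 mm diameter, 85 mm high, loose, upright. Origin: centre of its underside.

How it is judged:
On the way, in this order (a step that is already met when the one before it is completed fails the run):
1. the plunger is pressed all the way down and one biscuit is out in front of the slot (value of joint plunger above 0.026 m and x of biscuit1 in the frame of dispenser below -0.075 m), for 0.04 s.
2. with the plunger back up, the biscuit has been pushed onto the paper disc (horizontal distance between biscuit1 and disc below 0.032 m and value of joint plunger below 0.004 m), for 0.2 s.
At the end, for the whole second after the job is handed in: The biscuit that came out lies flat and still on the table with its whole outline on the blue disc (its centre within 32 mm of the disc's centre), the plunger is back up (under 4 mm of travel), and the other two biscuits are still stacked in the dispenser (all of step 2 and horizontal distance between each of biscuit2, biscuit3 and dispenser below 0.012 m and height (world z) of biscuit1 below 0.006 m and angle between biscuit1's own z axis and vertical below 0.1 rad and linear speed of biscuit1 below 0.01 m/s); the robot touches nothing.
It fails at once if the biscuit that came out is lifted or stood on edge instead of slid (height (world z) of biscuit1 above 0.012 m or angle between biscuit1's own z axis and vertical above 0.6 rad).
It fails at once if a second biscuit comes out of the dispenser (x of any of biscuit2, biscuit3 in the frame of dispenser below -0.02 m).
It fails at once if a biscuit is taken out through the top of the stack (height (world z) of any of biscuit2, biscuit3 above 0.05 m).
It fails at once if the dessert plate, the milk carton or the jar is disturbed (moved more than 20 mm) (distance of any of plate, carton, jar from where it was at the start of the episode above 0.02 m).
It also fails if it takes over 48 s, if anything falls off the work surface, if the arm or the gripper's body presses on something with over 40 N, if the wrist force passes 120 N, or if a joint passes its speed limit or range.

## Working session

There is one attempt and no reset: what is moved stays moved. The work goes in short steps, Python scripts to look and compute and a tool call to move; the robot and the scene stay as the last step left them, time stands still between calls to the robot, and variables do not carry over. Pictures are saved under pics/ and viewed, and the job is handed in when it is done.

Besides the shell and the picture viewer there is one more tool, called after ">>>" as name(argument=value, ...), one argument or row to a line, values as JSON. drive_tool: Moves the arm, as the interface text tells. Its arguments: {"type":"object","properties":{"series":{"type":"array","items":{"type":"array"}},"fingers":{"type":"number"}},"required":["series"]}

```bash
ls; mkdir -p pics
python3 - <<'E'
from plant import *
import cv2,numpy as np
for c in ["top","scene"]:
    im=grab_frame(c); cv2.imwrite(f"pics/{c}0.png",im[:,:,::-1])
for n in ["dispenser","plunger_top","landing","disc","plate","carton","jar","biscuit3"]:
  for c in ["top","scene"]:
    r=place_of(c,n); print(n,c,[(np.round(d["location"],4).tolist(),round(d["confidence"],2)) for d in r[:2]])
s=state(); print(s)
E
```

```text
pics
dispenser top [([0.5842, -0.0291, -0.0021], 0.7)]
dispenser scene [([0.5875, -0.033, 0.0017], 0.58)]
plunger_top top [([0.6631, -0.0475, 0.0995], 0.86)]
plunger_top scene [([0.6621, -0.047, 0.0978], 0.61)]
landing top []
landing scene []
disc top [([0.4359, 0.2526, -0.0027], 0.69)]
disc scene [([0.4376, 0.253, 0.0009], 0.56)]
plate top [([0.4473, -0.2075, -0.004], 0.97)]
plate scene [([0.4433, -0.1984, -0.0026], 0.66)]
carton top [([0.6567, 0.3407, -0.0012], 0.68)]
carton scene [([0.6504, 0.3396, 0.0029], 0.75)]
jar top [([0.6714, -0.2857, -0.0044], 0.57)]
jar scene [([0.6667, -0.2851, 0.0003], 0.85)]
biscuit3 top [([0.5878, -0.0303, 0.0291], 0.66), ([0.6585, 0.3384, -0.0019], 0.24)]
biscuit3 scene [([0.5863, -0.0268, 0.0274], 0.47), ([0.666, -0.2851, -0.0014], 0.35)]
{'time': 0.9, 'joint_pos': array([-1.45199907e+00,  5.27057754e-02,  1.61290293e+00,  7.43544239e-06,
        1.47599033e+00, -1.19002212e-01]), 'joint_vel': array([ 0.00139146,  0.00108116, -0.00042318,  0.00017893,  0.00132158,
        0.00012478]), 'joint_efforts': array([-8.79567724e-04, -3.93676579e+01, -3.70470715e+01, -1.82494687e-04,
        3.40198258e-04,  1.11839898e-05]), 'tool_pos': array([ 0.14722691, -0.60739427,  0.23129824]), 'tool_rot': array([-3.18804602e-06,  9.92939792e-01,  1.18619430e-01,  3.70135154e-06]), 'contact_force': array([-0.25276047,  0.57475146, -0.62902988]), 'ft_torque': array([ 0.00050402, -0.01994895,  0.06958674]), 'gripper_width': 1.006972420468913}
```

View pics/top0.png

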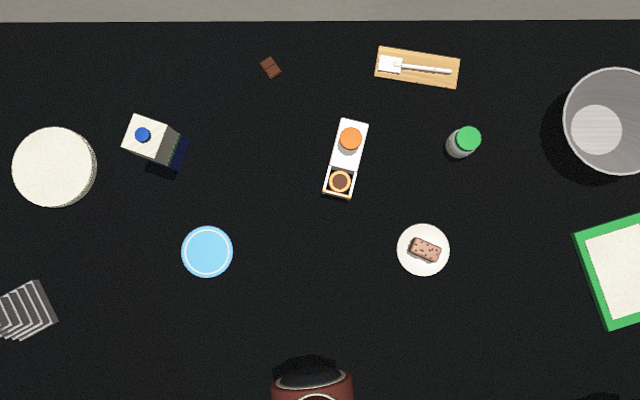

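View pics/scene0.png

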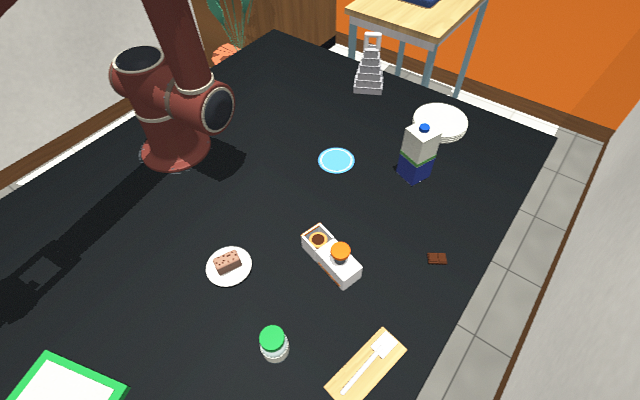

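```bash
cat > h.py <<'E'
from plant import *
import cv2,numpy as np
def ray(c,u,v,z):
    m=camera_model(c); R=cv2.Rodrigues(np.array(m["rvec"],float))[0]; t=np.array(m["tvec"],float).ravel()
    f=200/np.tan(np.radians(m["fovy"])/2)
    d=R.T@np.array([(u-m["cx"])/f,(v-m["cy"])/f,1]); o=-R.T@t
    return o+d*(z-o[2])/d[2]
def cen(mask):
    n,l,s,c=cv2.connectedComponentsWithStats(mask.astype(np.uint8))
    i=1+np.argmax(s[1:,4]); 
    k,_=cv2.findContours((l==i).astype(np.uint8),cv2.RETR_EXTERNAL,cv2.CHAIN_APPROX_NONE)
    return cv2.fitEllipse(k[0]),s[i]
E
python3 - <<'E'
from h import *
for c in ["top","scene"]:
    im=grab_frame(c)
    for n,z in [("disc",.001),("plunger_top",.098),("biscuit3",.042),("plate",.01)]:
        r=masks_of(c,n)
        if r:
            e,s=cen(r[0]["pixels"]); print(c,n,np.round(e[0],1),np.round(e[1],1),s[4],round(r[0]["confidence"],2),np.round(ray(c,*e[0],z),4))
E
```

```text
top disc [206.9 251.5] [50.6 51.6] 2121 0.9 [0.4402 0.2539 0.001 ]
top plunger_top [351.  138.3] [22.1 22.6] 423 0.79 [ 0.6645 -0.0477  0.098 ]
top biscuit3 [339.4 181.3] [20.9 21.6] 384 0.68 [ 0.5856 -0.0266  0.042 ]
top plate [422.9 249.2] [51.3 52.9] 2206 0.59 [ 0.4458 -0.2026  0.01  ]
scene disc [336.6 160.3] [26.7 35.2] 781 0.64 [0.4437 0.2529 0.001 ]
scene plunger_top [340.6 250.5] [17.4 19.3] 289 0.7 [ 0.6679 -0.05    0.098 ]
scene biscuit3 [318.1 239.5] [14.7 15.8] 198 0.51 [ 0.5872 -0.0285  0.042 ]
scene plate [340.7 250.4] [19.3 20.2] 333 0.68 [ 0.6392 -0.0046  0.01  ]
```

>>> drive_tool(
  series=[
    [[0.035,0.035,0],[0,0,8]],
    [[0.07,0.07,0],[0,0,16]],
    [[0.105,0.105,0],[0,0,24]],
    [[0.14,0.14,0],[0,0,32]],
    [[0.175,0.175,0],[0,0,40]],
    [[0.21,0.21,0],[0,0,48]],
    [[0.245,0.245,0],[0,0,56]],
    [[0.28,0.28,0],[0,0,64]],
  ],
  fingers=1,
)

```text
time: 2.2
tool_pos: [0.4284, -0.3258, 0.2317]
tool_rot: [0.0, 0.777, 0.629, 0.0]
contact_force: [0.7, -0.9, 0.4]
gripper_width: -0.001
```

>>> drive_tool(
  series=[
    [[0.03,0.035,0],[0,0,8]],
    [[0.06,0.07,0],[0,0,16]],
    [[0.09,0.105,0],[0,0,24]],
    [[0.12,0.14,0],[0,0,24]],
    [[0.15,0.175,0],[0,0,24]],
    [[0.18,0.21,-0.01],[0,0,24]],
    [[0.21,0.245,-0.02],[0,0,24]],
    [[0.236,0.278,-0.04],[0,0,24]],
  ],
)

```text
time: 3.0
tool_pos: [0.6656, -0.0477, 0.193]
tool_rot: [0.002, 0.632, 0.775, 0.001]
contact_force: [0.2, -0.6, 0.5]
gripper_width: 0.001
```

>>> drive_tool(
  series=[
    [[0,0,-0.03],[0,0,0]],
    [[0,0,-0.06],[0,0,0]],
    [[0,0,-0.07],[0,0,0]],
    [[0,0,-0.08],[0,0,0]],
  ],
)

```text
time: 3.4
tool_pos: [0.663, -0.0494, 0.1105]
tool_rot: [-0.0, 0.632, 0.775, -0.0]
contact_force: [0.3, -0.2, 0.6]
gripper_width: 0.004
```

Run:
```python
from h import *
print(state()["tool_pos"],state()["tool_rot"],state()["contact_force"])
a=grab_frame("scene")[130:330,220:480]; b=grab_frame("wrist")
cv2.imwrite("pics/s1.png",cv2.resize(a,None,fx=3,fy=3)[:,:,::-1]); cv2.imwrite("pics/w1.png",b[:,:,::-1])
```

```text
[ 0.6629989  -0.04942701  0.11054897] [-3.63160263e-04  6.31900053e-01  7.75049774e-01 -1.97091484e-04] [ 0.33785031 -0.2311701   0.61939542]
```

View pics/s1.png

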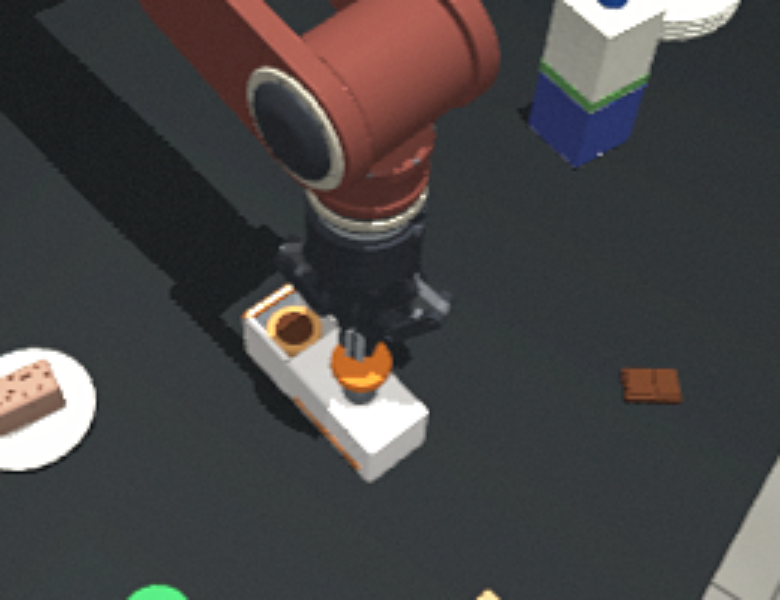

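View pics/w1.png

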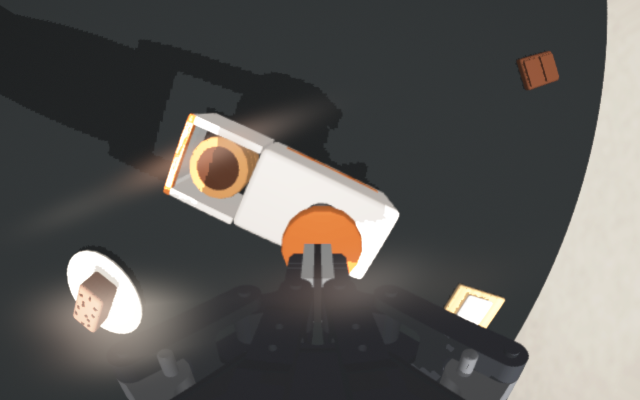

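>>> drive_tool(
  series=[
    [[0,0,-0.008],[0,0,0]],
    [[0,0,-0.013],[0,0,0]],
    [[0,0,-0.018],[0,0,0]],
    [[0,0,-0.023],[0,0,0]],
    [[0,0,-0.028],[0,0,0]],
    [[0,0,-0.033],[0,0,0]],
    [[0,0,-0.037],[0,0,0]],
    [[0,0,-0.04],[0,0,0]],
  ],
)

```text
time: 4.3
tool_pos: [0.6641, -0.0498, 0.0734]
tool_rot: [0.001, 0.632, 0.775, 0.0]
contact_force: [-2.8, 0.6, 7.1]
gripper_width: -0.004
```

>>> drive_tool(
  series=[
    [[0,0,-0.002],[0,0,0]],
    [[0,0,-0.003],[0,0,0]],
  ],
)

```text
time: 4.5
tool_pos: [0.6641, -0.0497, 0.0704]
tool_rot: [0.001, 0.632, 0.775, 0.0]
contact_force: [-3.0, 1.0, 7.2]
gripper_width: -0.001
```

>>> drive_tool(
  series=[
    [[0,0,-0.002],[0,0,0]],
    [[0,0,-0.003],[0,0,0]],
    [[0,0,-0.003],[0,0,0]],
  ],
)

```text
time: 4.8
tool_pos: [0.6641, -0.0498, 0.0681]
tool_rot: [0.001, 0.632, 0.775, 0.0]
contact_force: [-4.3, -1.0, 9.4]
gripper_width: -0.0
```

Run:
```python
from h import *
s=state();print(s["tool_pos"],s["contact_force"])
a=grab_frame("scene")[130:330,220:480]; b=grab_frame("wrist")
cv2.imwrite("pics/s2.png",cv2.resize(a,None,fx=3,fy=3)[:,:,::-1]); cv2.imwrite("pics/w2.png",b[:,:,::-1])
for d in place_of("wrist","biscuit1"): print(d)
```

```text
[ 0.66412998 -0.04978735  0.06807839] [-4.31486676 -1.04055575  9.36705309]
{'location': [0.4934, -0.0054, 0.0037], 'confidence': 0.85}
{'location': [0.5825, -0.0241, 0.0241], 'confidence': 0.7}
{'location': [0.666, -0.0556, 0.0671], 'confidence': 0.54}
```

View pics/w2.png

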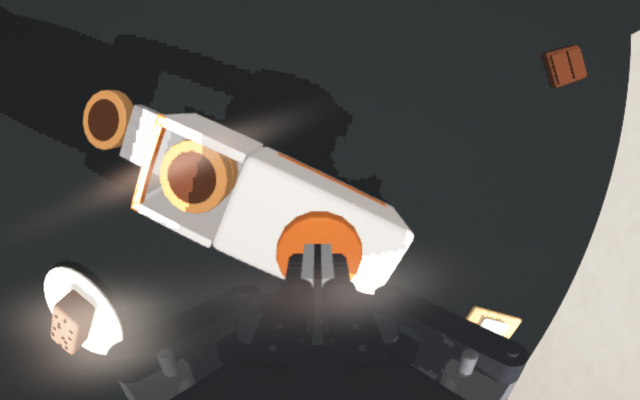

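>>> drive_tool(
  series=[
    [[0,0,-0.002],[0,0,0]],
    [[0,0,-0.003],[0,0,0]],
  ],
)

```text
time: 5.15
tool_pos: [0.6644, -0.0498, 0.0679]
tool_rot: [0.001, 0.632, 0.775, 0.0]
contact_force: [-11.7, 1.6, 24.6]
gripper_width: 0.005
```

>>> drive_tool(
  series=[
    [[0,0,0.01],[0,0,0]],
    [[0,0,0.03],[0,0,0]],
    [[0,0,0.06],[0,0,0]],
    [[0,0,0.09],[0,0,0]],
    [[-0.04,-0.002,0.09],[0,0,0]],
    [[-0.08,-0.005,0.09],[0,0,0]],
    [[-0.12,-0.008,0.09],[0,0,0]],
    [[-0.16,-0.01,0.09],[0,0,0]],
  ],
)

```text
time: 5.95
tool_pos: [0.5018, -0.0595, 0.1524]
tool_rot: [0.0, 0.632, 0.775, 0.0]
contact_force: [-0.4, -0.4, 0.8]
gripper_width: 0.0
```

>>> drive_tool(
  series=[
    [[0,0,0],[0,0,0]],
    [[0,0,0],[0,0,0]],
    [[0,0,0],[0,0,0]],
    [[0,0,0],[0,0,0]],
    [[0,0,0],[0,0,0]],
  ],
  fingers=0.34,
)

```text
time: 6.45
tool_pos: [0.5043, -0.0595, 0.1526]
tool_rot: [0.0, 0.632, 0.775, 0.0]
contact_force: [0.4, 0.6, -0.1]
gripper_width: 0.332
```

Run:
```python
from h import *
s=state();print(s["tool_pos"],s["contact_force"],s["gripper_width"])
a=grab_frame("scene")[130:330,220:480]; b=grab_frame("wrist"); grab_frame("top")
cv2.imwrite("pics/s3.png",cv2.resize(a,None,fx=3,fy=3)[:,:,::-1]); cv2.imwrite("pics/w3.png",b[:,:,::-1])
for c in ["wrist","scene","top"]:
  for n in ["biscuit1","plunger_top","disc"]:
    for d in place_of(c,n): print(c,n,d)
```

```text
[ 0.5042512  -0.0594722   0.15261863] [ 0.42442896  0.61519654 -0.1308787 ] 0.33223372868321743
wrist biscuit1 {'location': [0.4898, -0.0037, 0.0016], 'confidence': 0.71}
wrist biscuit1 {'location': [0.5856, -0.0339, 0.0258], 'confidence': 0.68}
wrist plunger_top {'location': [0.665, -0.0536, 0.0939], 'confidence': 0.69}
scene biscuit1 {'location': [0.4911, -0.0017, 0.0005], 'confidence': 0.81}
scene biscuit1 {'location': [0.5879, -0.0253, 0.0243], 'confidence': 0.6}
scene plunger_top {'location': [0.6625, -0.044, 0.0929], 'confidence': 0.86}
top biscuit1 {'location': [0.4901, -0.0106, -0.0029], 'confidence': 0.62}
top biscuit1 {'location': [0.4466, -0.207, 0.0005], 'confidence': 0.61}
top biscuit1 {'location': [0.5923, -0.0289, 0.0284], 'confidence': 0.45}
top plunger_top {'location': [0.6672, -0.0491, 0.0937], 'confidence': 0.83}
top plunger_top {'location': [0.5839, -0.0333, -0.002], 'confidence': 0.37}
```

View pics/w3.png

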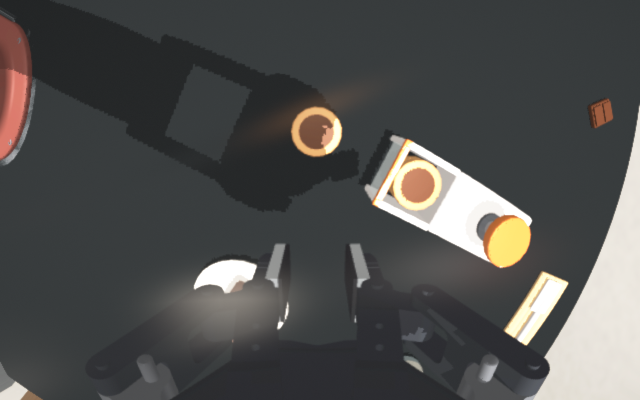

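View pics/s3.png

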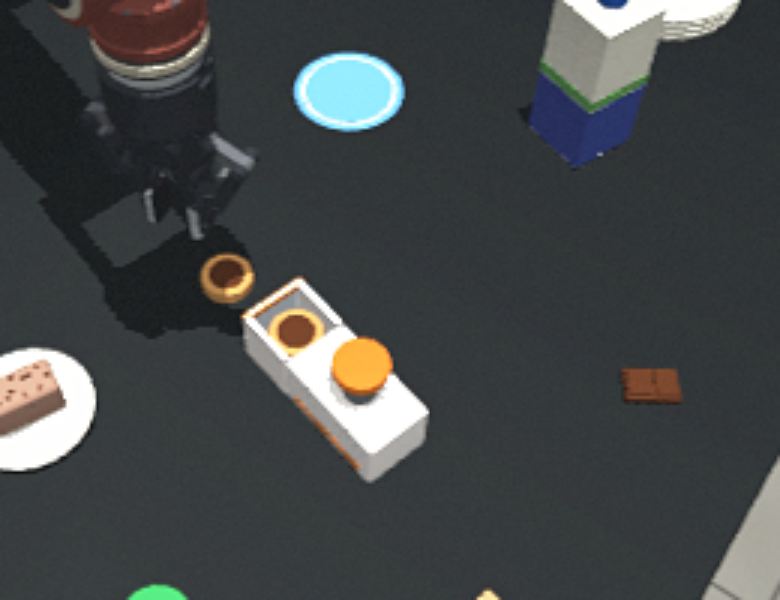

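>>> drive_tool(
  series=[
    [[-0.003,0,-0.04],[0,0,0]],
    [[-0.003,0,-0.08],[0,0,0]],
    [[-0.003,0,-0.11],[0,0,0]],
    [[-0.003,0,-0.13],[0,0,0]],
    [[-0.003,0,-0.14],[0,0,0]],
    [[-0.003,0,-0.146],[0,0,0]],
    [[-0.003,0,-0.147],[0,0,0]],
  ],
)

```text
time: 7.75
tool_pos: [0.5005, -0.0595, 0.0055]
tool_rot: [0.0, 0.632, 0.775, 0.0]
contact_force: [-0.1, -0.5, 0.5]
gripper_width: 0.332
```

Run:
```python
from h import *
s=state();print(s["tool_pos"],s["contact_force"],s["gripper_width"])
b=grab_frame("wrist")
cv2.imwrite("pics/w4.png",b[:,:,::-1])
```

```text
[ 0.50050153 -0.05946913  0.00546562] [-0.11512268 -0.46766349  0.45010225] 0.3320655472197192
```

View pics/w4.png

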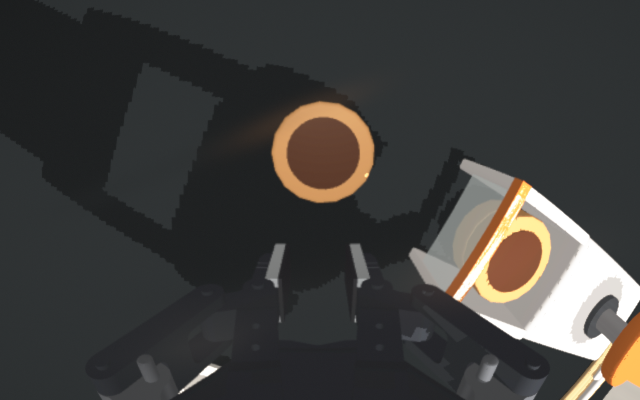

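>>> drive_tool(
  series=[
    [[-0.002,0.01,0],[0,0,0]],
    [[-0.004,0.02,0],[0,0,0]],
    [[-0.006,0.03,0],[0,0,0]],
    [[-0.008,0.042,0],[0,0,0]],
    [[-0.0105,0.055,0],[0,0,0]],
    [[-0.013,0.068,0],[0,0,0]],
    [[-0.0155,0.081,0],[0,0,0]],
    [[-0.018,0.094,0],[0,0,0]],
  ],
)

```text
time: 8.6
tool_pos: [0.482, 0.0358, 0.0054]
tool_rot: [0.0, 0.632, 0.775, 0.0]
contact_force: [-0.7, -0.7, 0.9]
gripper_width: 0.33
```

Run:
```python
from h import *
s=state();print(s["tool_pos"],s["contact_force"],s["gripper_width"])
b=grab_frame("wrist")
cv2.imwrite("pics/w5.png",b[:,:,::-1])
for n in ["biscuit1","disc"]:
    for d in place_of("wrist",n): print(n,d)
```

```text
[0.48199739 0.03580795 0.00535946] [-0.65726128 -0.73116033  0.93645142] 0.33021198210947184
biscuit1 {'location': [0.4748, 0.0661, 0.002], 'confidence': 0.75}
```

View pics/w5.png

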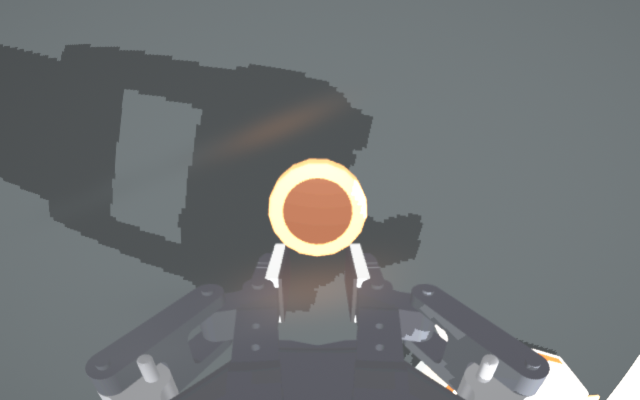

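>>> drive_tool(
  series=[
    [[-0.0025,0.013,0],[0,0,0]],
    [[-0.005,0.026,0],[0,0,0]],
    [[-0.0075,0.039,0],[0,0,0]],
    [[-0.01,0.052,0],[0,0,0]],
    [[-0.0125,0.065,0],[0,0,0]],
    [[-0.015,0.078,0],[0,0,0]],
    [[-0.0175,0.091,0],[0,0,0]],
    [[-0.02,0.104,0],[0,0,0]],
  ],
)

```text
time: 9.55
tool_pos: [0.4619, 0.1398, 0.0053]
tool_rot: [-0.0, 0.632, 0.775, -0.0]
contact_force: [0.8, -0.5, -0.2]
gripper_width: 0.329
```

Run:
```python
from h import *
s=state();print(s["tool_pos"],s["contact_force"],s["gripper_width"])
b=grab_frame("wrist")
cv2.imwrite("pics/w6.png",b[:,:,::-1])
for n in ["biscuit1","disc"]:
    for d in place_of("wrist",n): print(n,d)
```

```text
[0.46192259 0.13977679 0.00527823] [ 0.84473255 -0.54959237 -0.15547566] 0.32907498497028487
disc {'location': [0.4364, 0.2496, -0.002], 'confidence': 0.63}
disc {'location': [0.4532, 0.1658, -0.0003], 'confidence': 0.57}
```

View pics/w6.png

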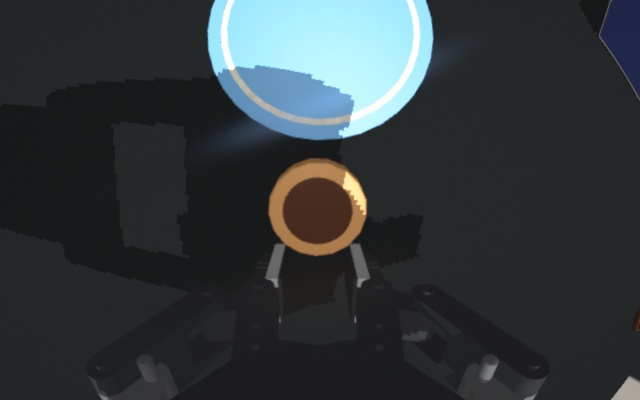

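>>> drive_tool(
  series=[
    [[-0.0025,0.013,0],[0,0,0]],
    [[-0.005,0.026,0],[0,0,0]],
    [[-0.0075,0.039,0],[0,0,0]],
    [[-0.01,0.052,0],[0,0,0]],
    [[-0.0125,0.065,0],[0,0,0]],
    [[-0.0145,0.075,0],[0,0,0]],
    [[-0.0155,0.08,0],[0,0,0]],
    [[-0.016,0.083,0],[0,0,0]],
  ],
)

```text
time: 10.5
tool_pos: [0.4461, 0.2222, 0.0053]
tool_rot: [0.0, 0.632, 0.775, -0.0]
contact_force: [-0.3, -0.6, 0.5]
gripper_width: 0.327
```

>>> drive_tool(
  series=[
    [[0.004,-0.02,0],[0,0,0]],
    [[0.008,-0.04,0],[0,0,0]],
    [[0.008,-0.04,0.04],[0,0,0]],
    [[0.008,-0.06,0.08],[0,0,0]],
    [[0.008,-0.1,0.12],[0,0,0]],
    [[0.008,-0.12,0.15],[0,0,0]],
    [[0.008,-0.12,0.15],[0,0,0]],
  ],
)

```text
time: 11.2
tool_pos: [0.4579, 0.0995, 0.1617]
tool_rot: [0.005, 0.633, 0.774, 0.004]
contact_force: [0.5, -0.4, 0.3]
gripper_width: 0.326
```

Run:
```python
from h import *
s=state();print(s["tool_pos"],s["contact_force"],s["gripper_width"])
a=grab_frame("top"); b=grab_frame("scene")
cv2.imwrite("pics/t7.png",a[:,:,::-1]);cv2.imwrite("pics/s7.png",b[:,:,::-1])
for c in ["scene","top"]:
  for n in ["biscuit1","disc","plunger_top","plate","carton","jar"]:
    for d in place_of(c,n)[:3]: print(c,n,d)
```

```text
[0.45794143 0.09947755 0.16171028] [ 0.49519883 -0.38821374  0.33135355] 0.32627025762512935
scene biscuit1 {'location': [0.59, -0.0282, 0.0246], 'confidence': 0.66}
scene biscuit1 {'location': [0.4406, 0.2539, -0.0025], 'confidence': 0.52}
scene disc {'location': [0.4441, 0.2553, 0.0008], 'confidence': 0.96}
scene plunger_top {'location': [0.6637, -0.045, 0.0936], 'confidence': 0.89}
scene plate {'location': [0.4455, -0.2012, -0.0068], 'confidence': 0.93}
scene carton {'location': [0.652, 0.3379, 0.0003], 'confidence': 0.67}
scene jar {'location': [0.6671, -0.2852, 0.0038], 'confidence': 0.79}
top biscuit1 {'location': [0.5881, -0.0301, 0.0252], 'confidence': 0.71}
top biscuit1 {'location': [0.4384, 0.25, -0.0018], 'confidence': 0.35}
top disc {'location': [0.4399, 0.2537, -0.0019], 'confidence': 0.96}
top plunger_top {'location': [0.6667, -0.0473, 0.096], 'confidence': 0.64}
top plunger_top {'location': [0.5879, -0.0292, 0.027], 'confidence': 0.48}
top plate {'location': [0.443, -0.2083, -0.0043], 'confidence': 0.87}
top plate {'location': [0.5836, -0.0331, -0.0015], 'confidence': 0.29}
top carton {'location': [0.6585, 0.3426, -0.0009], 'confidence': 0.8}
top jar {'location': [0.6723, -0.2853, -0.0038], 'confidence': 0.58}
```

View pics/t7.png

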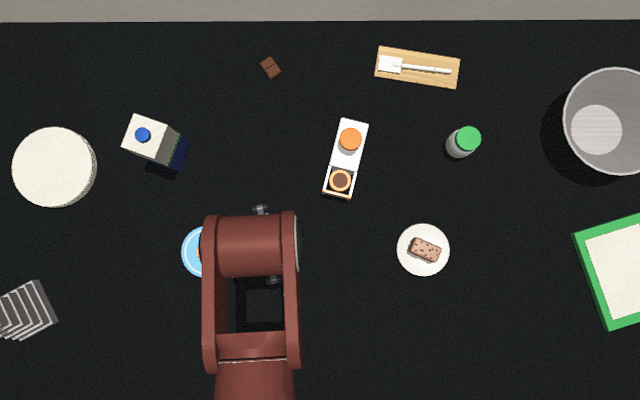

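View pics/s7.png

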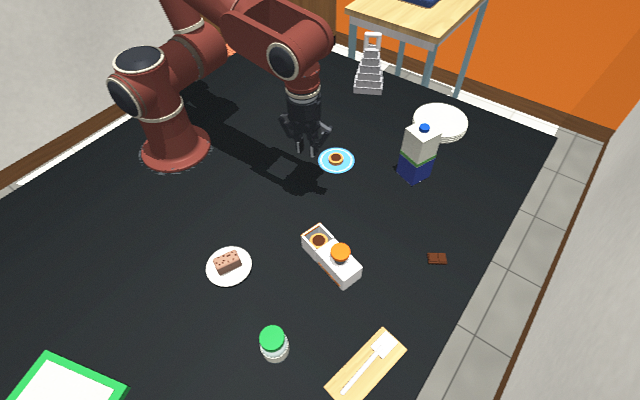

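Run:
```python
from h import *
for f in ["scene0","s7","top0","t7"]:
    im=cv2.imread(f"pics/{f}.png"); h=cv2.cvtColor(im,cv2.COLOR_BGR2HSV)
    m=(h[...,0]>7)&(h[...,0]<20)&(h[...,1]>190)&(h[...,2]>130)
    m[:100]=0; m[:,:300]=0; m[:,400:]=0; m[300:]=0
    e,s=cen(m); print(f,np.round(e[0],2),np.round(e[1],2),s, np.round([x.mean() for x in np.nonzero(m)],2))
a=cv2.imread("pics/scene0.png")[215:295,290:370];b=cv2.imread("pics/s7.png")[215:295,290:370]
cv2.imwrite("pics/cmp.png",cv2.resize(np.hstack([a,b]),None,fx=5,fy=5,interpolation=0))
m=camera_model("scene")
R=cv2.Rodrigues(np.array(m["rvec"],float))[0];t=np.array(m["tvec"]).ravel();f=200/np.tan(np.radians(m["fovy"])/2)
for z in(.098,.094):
    p=R@np.array([.664,-.048,z])+t;print(z,p[0]/p[2]*f+m["cx"],p[1]/p[2]*f+m["cy"])
```

```text
scene0 [340.3  250.66] [16.63 18.59] [331 242  20  19  80] [250.12 338.48]
s7 [340.2  251.72] [16.73 18.44] [331 243  20  19  83] [251.16 338.09]Traceback (most recent call last):
  File "<stdin>", line 6, in <module>
  File "h.py", line 10, in cen
    i=1+np.argmax(s[1:,4]);
        ~~~~~~~~~^^^^^^^^^
    return _wrapfunc(a, 'argmax', axis=axis, out=out, **kwds)
    return bound(*args, **kwds)
ValueError: attempt to get argmax of an empty sequence
```

Run:
```python
from h import *
a=cv2.imread("pics/scene0.png")[215:295,290:370];b=cv2.imread("pics/s7.png")[215:295,290:370]
cv2.imwrite("pics/cmp.png",cv2.resize(np.hstack([a,b]),None,fx=5,fy=5,interpolation=0))
m=camera_model("scene")
R=cv2.Rodrigues(np.array(m["rvec"],float))[0];t=np.array(m["tvec"]).ravel();f=200/np.tan(np.radians(m["fovy"])/2)
for z in(.098,.094):
    p=R@np.array([.664,-.048,z])+t;print(z,p[0]/p[2]*f+m["cx"],p[1]/p[2]*f+m["cy"])
# subpixel shift of pad vs of box (camera/control)
g=lambda f:cv2.cvtColor(cv2.imread(f"pics/{f}.png"),cv2.COLOR_BGR2GRAY).astype(np.float32)
A=g("scene0");B=g("s7")
for n,(x0,x1,y0,y1) in dict(pad=(326,356,237,264),box=(325,370,262,295),jar=(250,300,320,370),plate=(195,260,240,290),carton=(390,445,115,190)).items():
    print(n,cv2.phaseCorrelate(A[y0:y1,x0:x1],B[y0:y1,x0:x1],cv2.createHanningWindow((x1-x0,y1-y0),cv2.CV_32F)))
```

```text
0.098 339.66393655450076 248.9792601633893
0.094 339.61955293586664 249.91252525963415
pad ((-0.04251304909757003, 1.1927286215594215), 0.9028597416701141)
box ((0.5774027749652078, -0.018755023255405234), 0.9773431349683691)
jar ((0.020064935095952308, 0.005492892857621001), 0.9956983429908752)
plate ((-0.026057984282807922, -0.006244029075297419), 0.9954370663894547)
carton ((-0.004325164824141581, 0.45885138287937366), 0.9896253920661079)
```

View pics/cmp.png

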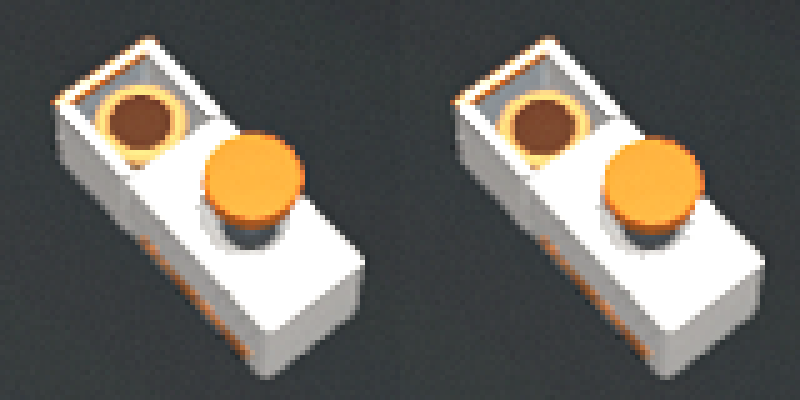

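Run:
```python
from h import *
g=lambda a:cv2.cvtColor(a,cv2.COLOR_RGB2GRAY).astype(np.float32)
A=g(cv2.imread("pics/scene0.png")[:,:,::-1].copy())
h=cv2.createHanningWindow((30,27),cv2.CV_32F)
s3=cv2.resize(cv2.imread("pics/s3.png")[:,:,::-1],(260,200),interpolation=cv2.INTER_AREA)
full=np.zeros((400,640,3),np.uint8); full[130:330,220:480]=s3
print("t6.5",cv2.phaseCorrelate(A[237:264,326:356],g(full)[237:264,326:356],h))
for i in range(4):
    b=grab_frame("scene");print(state()["time"],cv2.phaseCorrelate(A[237:264,326:356],g(b)[237:264,326:356],h))
for i in range(3):
  for c in["scene","top","wrist"]:
    grab_frame(c); print(c,[np.round(d["location"],4).tolist() for d in place_of(c,"plunger_top")[:1]],[np.round(d["location"],4).tolist() for d in place_of(c,"biscuit2")[:3]])
b=grab_frame("wrist"); cv2.imwrite("pics/w8.png",b[:,:,::-1])
print(state()["tool_pos"])
```

```text
t6.5 ((-0.07424281733095306, 1.2347661667244214), 0.9218021698939948)
11.95 ((0.1139811565989639, 1.4620772113735043), 0.3847905460699105)
12.0 ((0.7584602331707782, 1.5945434944311643), 0.1804239433488728)
12.05 ((0.5627474672444741, 1.6596185975211082), 0.2628785639633367)
12.1 ((-21.37840117551572, -74.5403080231797), -0.0021900597913765613)
scene [[0.6622, -0.0446, 0.0923]] [[0.5872, -0.0243, 0.0223], [0.4399, 0.2529, -0.0053]]
top [[0.6665, -0.0496, 0.094]] [[0.5875, -0.0314, 0.0265]]
wrist [] [[0.4409, 0.2507, 0.0025], [0.6565, 0.3337, 0.0015]]
scene [[0.6632, -0.0413, 0.0914]] [[0.5882, -0.0226, 0.0242], [0.44, 0.2527, -0.0005], [0.4413, 0.2521, 0.0001]]
top [[0.6673, -0.0461, 0.0953]] []
wrist [] [[0.4426, 0.2514, -0.0006]]
scene [[0.6647, -0.044, 0.0927]] [[0.5883, -0.0254, 0.0251], [0.4411, 0.2501, -0.0046]]
top [] [[0.5869, -0.0304, 0.0293]]
wrist [] [[0.4382, 0.2519, -0.0007]]
[0.45421488 0.10162281 0.15529479]
```

View pics/w8.png

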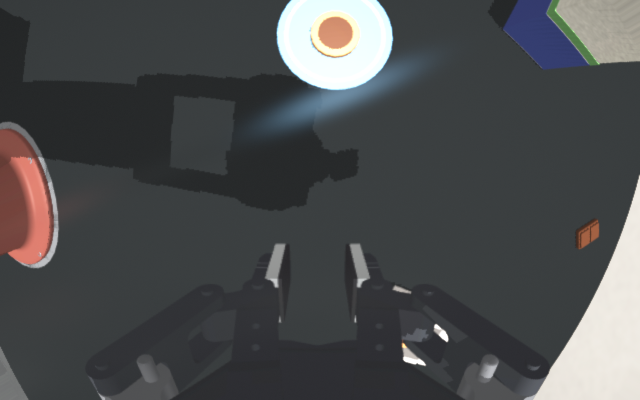

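Run:
```python
from h import *
b=grab_frame("scene"); print(state()["time"],state()["joint_vel"])
b=b[215:295,290:370]
cv2.imwrite("pics/c9.png",cv2.resize(np.ascontiguousarray(b[:,:,::-1]),None,fx=6,fy=6,interpolation=0))
```

```text
13.55 [ 4.21504113e-05 -1.46149270e-03  5.15917008e-04  3.00828159e-04
 -4.12213592e-04 -2.24689232e-04]
```

View pics/c9.png

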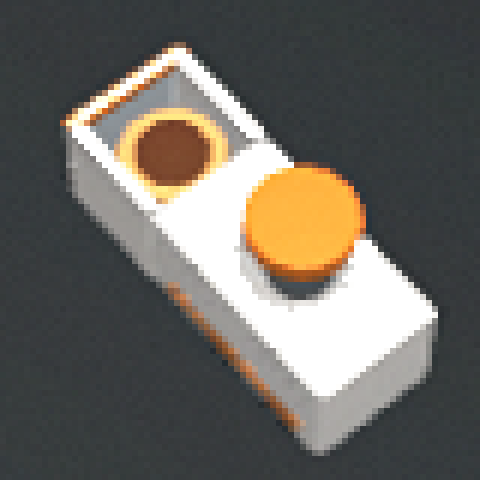

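>>> drive_tool(
  series=[
    [[0.03,-0.02,0],[0,0,0]],
    [[0.06,-0.04,0],[0,0,0]],
    [[0.09,-0.06,0],[0,0,0]],
    [[0.12,-0.085,0],[0,0,0]],
    [[0.15,-0.105,0],[0,0,0]],
    [[0.18,-0.13,0],[0,0,0]],
    [[0.21,-0.149,0],[0,0,0]],
    [[0.21,-0.149,-0.02],[0,0,0]],
  ],
  fingers=-0.8,
)

```text
time: 14.35
tool_pos: [0.6693, -0.0506, 0.1387]
tool_rot: [0.004, 0.633, 0.774, 0.002]
contact_force: [-0.1, -0.5, 0.6]
gripper_width: 0.906
```

Run:
```python
from h import *
s=state();print(s["time"],s["tool_pos"],s["tool_rot"],s["contact_force"],s["gripper_width"])
b=grab_frame("wrist"); cv2.imwrite("pics/w10.png",b[:,:,::-1])
for d in place_of("wrist","plunger_top"): print(d)
# fisheye ray to pad centre
r=masks_of("wrist","plunger_top")
m=camera_model("wrist");R=cv2.Rodrigues(np.array(m["rvec"],float))[0];t=np.array(m["tvec"]).ravel();f=200/np.tan(np.radians(m["fovy"])/2)
def wray(u,v,z):
    d=np.array([u-m["cx"],v-m["cy"]]);th=np.linalg.norm(d)/f;d=d/np.linalg.norm(d)
    w=R.T@np.r_[np.sin(th)*d,np.cos(th)];o=-R.T@t
    return o+w*(z-o[2])/w[2]
def proj(p):
    q=R@p+t;th=np.arctan2(np.hypot(q[0],q[1]),q[2]);d=q[:2]/np.hypot(*q[:2]);return d*th*f+[m["cx"],m["cy"]]
for z in(.098,.093): print(z,proj(np.array([.6647,-.0472,z])))
```

```text
14.35 [ 0.66929497 -0.05060643  0.13870792] [0.0039039  0.63287181 0.77424471 0.00177723] [-0.0970608  -0.54446061  0.55353346] 0.9060390636187131
{'location': [0.6684, -0.0504, 0.0927], 'confidence': 0.59}
0.098 [320.12182501 234.47912432]
0.093 [320.08564473 231.47125513]
```

View pics/w10.png

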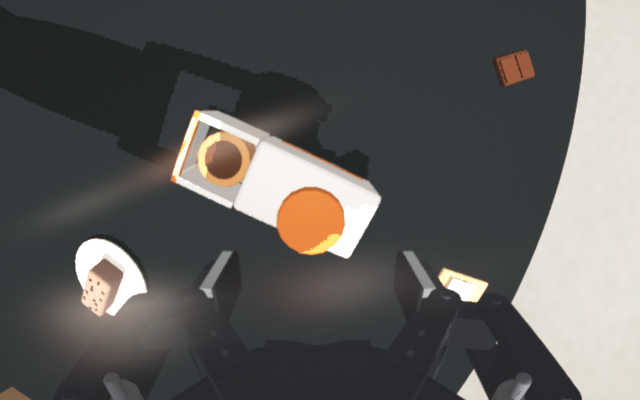

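>>> drive_tool(
  series=[
    [[0,0,0],[0,0,0]],
    [[0,0,0],[0,0,0]],
    [[0,0,0],[0,0,0]],
  ],
)

```text
time: 14.8
tool_pos: [0.6644, -0.047, 0.1365]
tool_rot: [0.001, 0.632, 0.775, 0.0]
contact_force: [-0.3, -0.1, 0.4]
gripper_width: 0.898
```

```bash
cat >> h.py <<'E'
def wm():
    m=camera_model("wrist");R=cv2.Rodrigues(np.array(m["rvec"],float))[0];t=np.array(m["tvec"]).ravel();f=200/np.tan(np.radians(m["fovy"])/2)
    return m,R,t,f
def wray(M,u,v,z):
    m,R,t,f=M
    d=np.array([u-m["cx"],v-m["cy"]]);th=np.linalg.norm(d)/f;d=d/np.linalg.norm(d)
    w=R.T@np.r_[np.sin(th)*d,np.cos(th)];o=-R.T@t
    return o+w*(z-o[2])/w[2]
E
python3 - <<'E'
from h import *
s=state();print(s["time"],s["tool_pos"],s["tool_rot"],s["contact_force"],s["gripper_width"])
M=wm(); b=grab_frame("wrist"); cv2.imwrite("pics/w11.png",b[:,:,::-1])
h=cv2.cvtColor(np.ascontiguousarray(b),cv2.COLOR_RGB2HSV)
k=(h[...,0]>5)&(h[...,0]<25)&(h[...,1]>180)&(h[...,2]>150); k[:180]=0;k[290:]=0;k[:,:250]=0;k[:,400:]=0
e,st=cen(k);print(e,st)
for z in(.098,.093): print(wray(M,*e[0],z))
E
```

```text
14.8 [ 0.66440233 -0.04701047  0.13650759] [7.09180523e-04 6.31624941e-01 7.75273681e-01 3.88870197e-04] [-0.33731504 -0.06733263  0.44385861] 0.8980098660024929
((314.8239440917969, 223.4623565673828), (51.64127731323242, 68.70775604248047), 65.0350112915039) [ 284  196   66   60 2082]
[ 0.66196776 -0.04173152  0.098     ]
[ 0.66231257 -0.04356971  0.093     ]
```

View pics/w11.png

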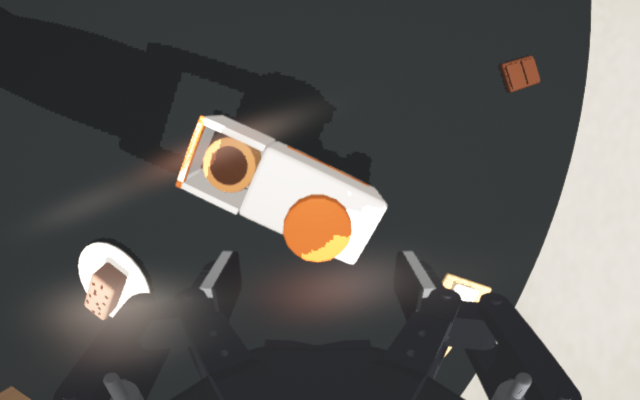

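>>> drive_tool(
  series=[
    [[-0.001,0,-0.02],[0,0,0]],
    [[-0.001,0,-0.04],[0,0,0]],
    [[-0.001,0,-0.055],[0,0,0]],
    [[-0.001,0,-0.065],[0,0,0]],
    [[-0.001,0,-0.071],[0,0,0]],
    [[-0.001,0,-0.072],[0,0,0]],
    [[-0.001,0,-0.072],[0,0,0]],
  ],
)

```text
time: 15.55
tool_pos: [0.6636, -0.0474, 0.0638]
tool_rot: [0.0, 0.632, 0.775, 0.0]
contact_force: [-0.5, 0.2, -0.6]
gripper_width: 0.9
```

>>> drive_tool(
  series=[
    [[0,0,0],[0,0,0]],
    [[0,0,0],[0,0,0]],
    [[0,0,0],[0,0,0]],
    [[0,0,0],[0,0,0]],
  ],
  fingers=-0.15,
)

```text
time: 15.95
tool_pos: [0.6634, -0.0474, 0.0637]
tool_rot: [0.0, 0.632, 0.775, 0.0]
contact_force: [0.4, 0.9, -0.5]
gripper_width: 0.574
```

Run:
```python
from h import *
s=state();print(s["time"],s["tool_pos"],s["contact_force"],s["gripper_width"])
b=grab_frame("wrist"); cv2.imwrite("pics/w12.png",b[:,:,::-1])
```

```text
15.95 [ 0.66339578 -0.04744266  0.06365692] [ 0.44474661  0.89558415 -0.47462448] 0.5737171303633293
```

View pics/w12.png

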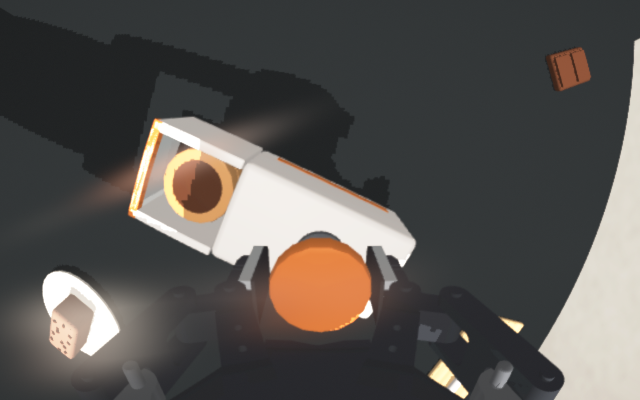

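Centred. Grip the pad gently, then raise it.

>>> drive_tool(
  series=[
    [[0,0,0],[0,0,0]],
    [[0,0,0],[0,0,0]],
    [[0,0,0],[0,0,0]],
  ],
  fingers=0.0,
)

```text
time: 16.3
tool_pos: [0.6645, -0.0472, 0.0646]
tool_rot: [0.001, 0.632, 0.775, 0.001]
contact_force: [3.3, 1.3, 3.6]
gripper_width: 0.518
```

>>> drive_tool(
  series=[
    [[0,0,0.001],[0,0,0]],
    [[0,0,0.002],[0,0,0]],
    [[0,0,0.003],[0,0,0]],
    [[0,0,0.003],[0,0,0]],
  ],
)

```text
time: 16.7
tool_pos: [0.6644, -0.0472, 0.0671]
tool_rot: [0.001, 0.632, 0.775, 0.001]
contact_force: [4.7, 2.2, 1.6]
gripper_width: 0.519
```

>>> drive_tool(
  series=[
    [[0,0,0.001],[0,0,0]],
    [[0,0,0.0015],[0,0,0]],
    [[0,0,0.0015],[0,0,0]],
  ],
)

```text
time: 17.0
tool_pos: [0.6644, -0.0472, 0.0685]
tool_rot: [0.001, 0.632, 0.775, 0.001]
contact_force: [5.8, 2.6, 2.3]
gripper_width: 0.519
```

>>> drive_tool(
  series=[
    [[0,0,0.001],[0,0,0]],
    [[0,0,0.0015],[0,0,0]],
    [[0,0,0.0015],[0,0,0]],
  ],
)

```text
time: 17.3
tool_pos: [0.6644, -0.0472, 0.069]
tool_rot: [0.001, 0.632, 0.775, 0.001]
contact_force: [7.7, 1.7, -2.2]
gripper_width: 0.521
```

Run:
```python
from h import *
s=state();print(s["time"],s["tool_pos"],s["contact_force"],s["gripper_width"])
b=grab_frame("scene")[200:300,280:380]; cv2.imwrite("pics/s13.png",cv2.resize(np.ascontiguousarray(b[:,:,::-1]),None,fx=6,fy=6,interpolation=0))
for d in place_of("scene","biscuit3"):print(d)
```

```text
17.3 [ 0.66438069 -0.04719372  0.06903776] [ 7.68545799  1.73411057 -2.18919765] 0.5209371013274718
{'location': [0.5841, -0.0286, 0.0184], 'confidence': 0.67}
```

View pics/s13.png

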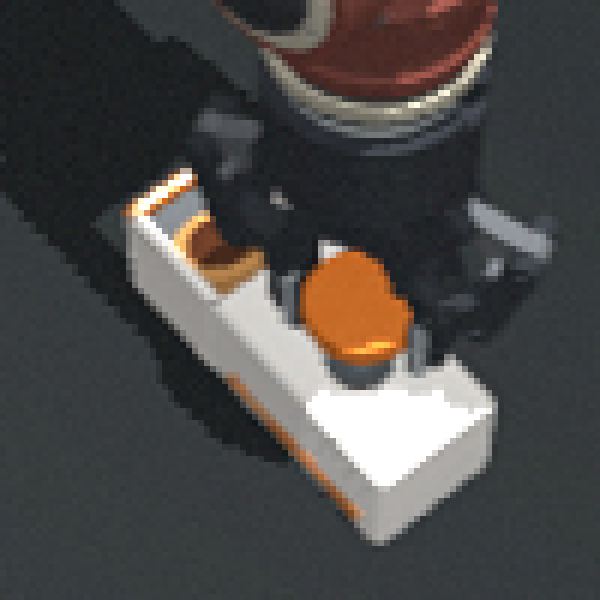

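>>> drive_tool(
  series=[
    [[0,0,0.001],[0,0,0]],
    [[0,0,0.001],[0,0,0]],
    [[0,0,0.001],[0,0,0]],
  ],
)

```text
time: 17.7
tool_pos: [0.6643, -0.0472, 0.0691]
tool_rot: [0.001, 0.632, 0.775, 0.001]
contact_force: [10.1, 1.2, -5.7]
gripper_width: 0.515
```

>>> drive_tool(
  series=[
    [[0,0,0],[0,0,0]],
    [[0,0,0],[0,0,0]],
    [[0,0,0],[0,0,0]],
    [[0,0,0],[0,0,0]],
    [[0,0,0.02],[0,0,0]],
    [[0,0,0.05],[0,0,0]],
    [[0,0,0.09],[0,0,0]],
  ],
  fingers=-0.8,
)

```text
time: 18.4
tool_pos: [0.6614, -0.0472, 0.1586]
tool_rot: [-0.002, 0.632, 0.775, -0.001]
contact_force: [0.0, -0.6, 0.1]
gripper_width: 0.896
```

>>> drive_tool(
  series=[
    [[-0.04,0,0.03],[0,0,0]],
    [[-0.08,0,0.05],[0,0,0]],
    [[-0.12,-0.02,0.05],[0,0,0]],
    [[-0.16,-0.04,0.05],[0,0,0]],
    [[-0.18,-0.06,0.05],[0,0,0]],
    [[-0.2,-0.06,0.05],[0,0,0]],
    [[-0.2,-0.06,0.05],[0,0,0]],
    [[-0.2,-0.06,0.05],[0,0,0]],
  ],
)

```text
time: 19.2
tool_pos: [0.4634, -0.1075, 0.2106]
tool_rot: [0.0, 0.632, 0.775, 0.0]
contact_force: [0.0, 0.3, 0.6]
gripper_width: 0.897
```

Run:
```python
from h import *
s=state();print(s["time"],s["tool_pos"],s["contact_force"],s["gripper_width"])
b=grab_frame("scene").copy(); cv2.imwrite("pics/s14.png",b[:,:,::-1])
a=cv2.imread("pics/scene0.png")[215:295,290:370];c=cv2.imread("pics/s14.png")[215:295,290:370]
cv2.imwrite("pics/cmp2.png",cv2.resize(np.hstack([a,c]),None,fx=5,fy=5,interpolation=0))
grab_frame("top");w=grab_frame("wrist").copy();cv2.imwrite("pics/w14.png",w[:,:,::-1])
for f in ["scene0","s7","s14"]:
    im=cv2.imread(f"pics/{f}.png"); h=cv2.cvtColor(im,cv2.COLOR_BGR2HSV)
    m=(h[...,0]>7)&(h[...,0]<20)&(h[...,1]>190)&(h[...,2]>130)
    m[:237]=0; m[:,:326]=0; m[:,356:]=0; m[264:]=0
    e,st=cen(m); print(f,np.round(e[0],2),st)
for cam in ["scene","top","wrist"]:
  for n in ["plunger_top","biscuit1","disc"]:
    print(cam,n,[(np.round(d["location"],4).tolist(),round(d["confidence"],2)) for d in place_of(cam,n)[:3]])
```

```text
19.2 [ 0.46340184 -0.10745493  0.21060477] [0.00919634 0.33153753 0.61974376] 0.896531764151539
scene0 [340.3  250.66] [331 242  20  19  80]
s7 [340.2  251.72] [331 243  20  19  83]
s14 [340.2  250.77] [331 242  20  19  90]
scene plunger_top [([0.6629, -0.0464, 0.0974], 0.53)]
scene biscuit1 [([0.445, 0.2541, -0.0047], 0.58), ([0.589, -0.0276, 0.0232], 0.5)]
scene disc [([0.4413, 0.2529, 0.0013], 0.66)]
top plunger_top [([0.6663, -0.0503, 0.1016], 0.69)]
top biscuit1 [([0.584, -0.0334, 0.0231], 0.8), ([0.4413, 0.2463, -0.0026], 0.76)]
top disc [([0.4374, 0.2529, 0.0], 0.62)]
wrist plunger_top [([0.6691, -0.0511, 0.0992], 0.6)]
wrist biscuit1 [([0.585, -0.0316, 0.0226], 0.74)]
wrist disc []
```

View pics/cmp2.png

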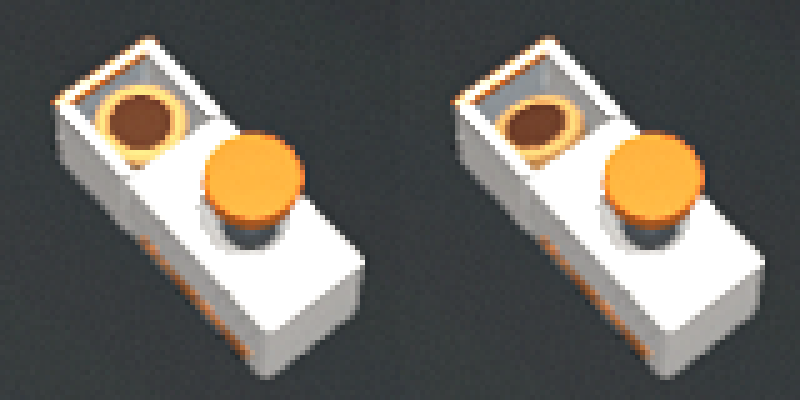

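View pics/s14.png

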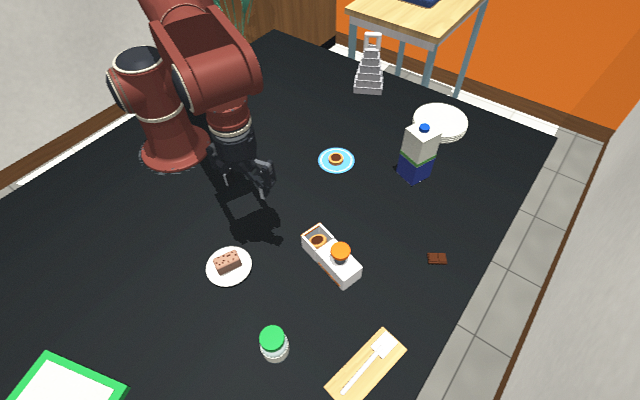

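View pics/w14.png

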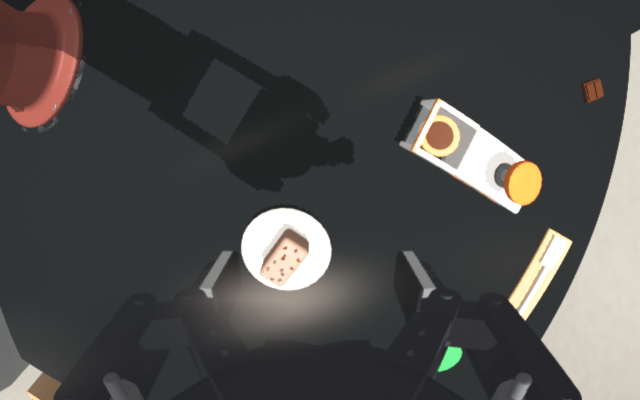

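Run:
```python
import cv2,numpy as np
b=cv2.imread("pics/w14.png")[80:220,380:560]
cv2.imwrite("pics/w14z.png",cv2.resize(b,None,fx=4.4,fy=4.2,interpolation=cv2.INTER_CUBIC))
```

```text
(no output)
```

View pics/w14z.png

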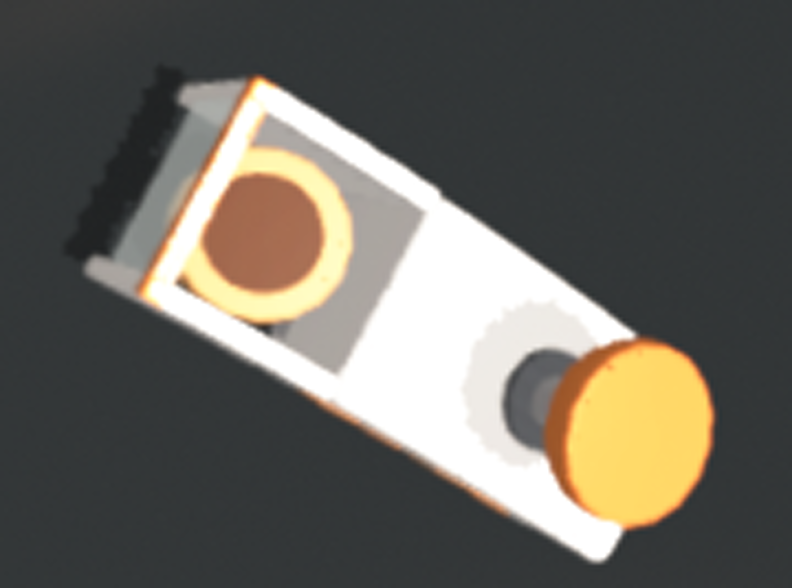

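Run:
```python
from h import *
M=wm()
for z in(.028,.035,.042): print(z,wray(M,440.7,136,z), wray(M,*( 380+640/4.4,80+433/4.2),.098))
for c in["top","scene"]:
    g=grab_frame(c).copy()
    for d in masks_of(c,"biscuit3")[:3]:
        e,s=cen(d["pixels"]); print(c,np.round(e,1) if 0 else e,d["confidence"],ray(c,*e[0],.028)[:2],ray(c,*e[0],.035)[:2])
    if c=="top": cv2.imwrite("pics/t15.png",cv2.resize(np.ascontiguousarray(g[110:210,300:400,::-1]),None,fx=6,fy=6,interpolation=cv2.INTER_CUBIC))
```

```text
0.028 [ 0.58555786 -0.02837436  0.028     ] [ 0.66250586 -0.0484337   0.098     ]
0.035 [ 0.58260311 -0.02853413  0.035     ] [ 0.66250586 -0.0484337   0.098     ]
0.042 [ 0.57964835 -0.02869391  0.042     ] [ 0.66250586 -0.0484337   0.098     ]
top ((207.15684509277344, 251.76742553710938), (22.26853370666504, 23.264799118041992), 69.14643859863281) 0.89 [0.44002225 0.24758256] [0.44013554 0.24606913]
top ((339.34954833984375, 182.13259887695312), (20.619726181030273, 20.79534339904785), 6.652695178985596) 0.71 [ 0.58550816 -0.02699667] [ 0.58468109 -0.02673535]
scene ((318.162353515625, 240.40374755859375), (11.243387222290039, 13.713521003723145), 73.13411712646484) 0.48 [ 0.58343153 -0.02356674] [ 0.58624803 -0.02705709]
```

View pics/t15.png

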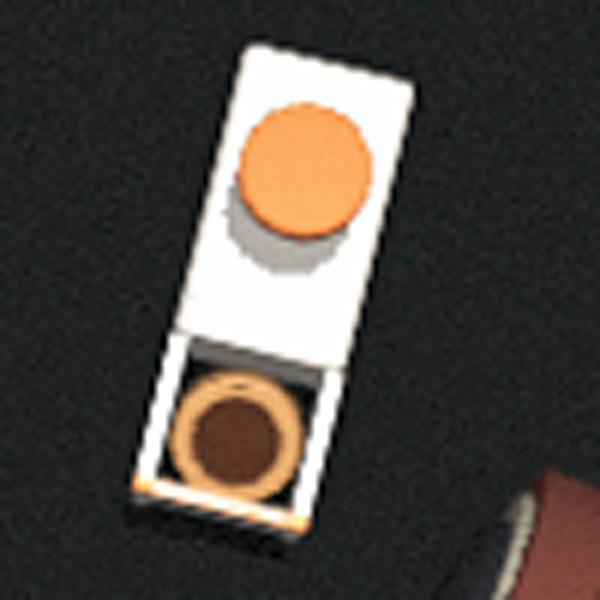

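Run:
```python
from plant import *
print(state()["time"]); print(job_done())
```

```text
20.0
the job is handed in; nothing more can be done
None
```

The job is handed in at 20.0 s: one biscuit was ejected and pushed onto the blue disc, and the plunger is back up. No verdict was reported.

- **Press:** I pressed the plunger to its stop at TCP height 68 mm, where the force rose sharply to about 25 N. One biscuit came out at about the landing point.
- **Push:** I slid that biscuit along the table between half-open fingertips. In the last top view its centre was within a few millimetres of the disc's centre.
- **Plunger stuck:** after release it did not rise by itself. My pixel comparison with the first picture showed it about 5 mm down. I gripped the pad lightly and lifted it to its upper stop. Afterwards it measured within about 0.5 mm of its starting height.
- **Other biscuits:** the two left in the dispenser sit slightly tilted towards the front, which is not how they started. The top one's centre measured within 2–4 mm of the stack axis. The second is hidden and I could not measure it directly, but nothing showed in front of the slot.
- **Bystanders:** the plate, carton and jar estimates were within network noise of the start when last measured, before the plunger fix. Matching the pictures from that point showed no shift of the plate or jar and about half a pixel for the carton. They look unmoved in the last scene picture, and the robot is clear of everything.

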